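# Put the missing spacer back into the packed row

### The arm

A 6-joint arm with a two-finger parallel gripper is mounted at the origin on a cart in front of the work surface, level with it; the furniture and walls round the work are solid. World frame = base frame: x ahead of the robot, y to its left, z up, the work surface at z = 0. Lengths are in m, angles in degrees, forces in N, time in s.
With the tool pointing down it reaches from about 0.375 to 0.975 m from the base axis. Payload 3.8 kg.
Tool frame: the origin (TCP) lies on the centre line of the jaws, within the pads' length; the fingertips stand bot.tip_extent ahead of it and the grasp point (between the pads) lies 11 mm behind it (bot.tip_extent is the distance from the TCP to the fingertips, in m); z points along the fingers, y is the direction in which the jaws open and shut (so a half turn about z gives the same grasp; the last joint's range is limited). The gripper opens to 88 mm and grips with 3 to 60 N. Pads are 18 mm wide; open, the fingers measure 123 mm over their backs; the gripper's body (75 mm by 187 mm) begins 45 mm behind the grasp point.
Start: joints at [61.599, 15.12, 91.902, -0, 72.978, -2.114], TCP at [0.299, 0.605, 0.247] pointing down, gripper open.
Joint ranges: [-150.88, 150.88], [-54.13, 125.18], [17.81, 147.31], [-75.09, 255.09], [0, 152.58], [-146.25, 146.25]. Speed limits (degrees/s): [147.25, 147.25, 180, 180, 180, 180].

### API

Orientations are given as [roll, pitch, yaw] about the fixed x, y, z axes, in that order (R = Rz(yaw) Ry(pitch) Rx(roll)).
In Python, from plant import bot gives the robot as it stands. The module is installed in compiled form; this text tells all that it offers.
- The arm moves only by the tool play_rows, never from a script. Its argument "rows" is one flat list of numbers, 5 for each row, row after row: the closure, from 0 (fully open) to 1 (shut), then the shift along the world's x, y, z in mm, then the turn about the world's z in degrees. A call has 1 to 20 rows; each row is the pose to reach, as a shift and turn from the pose commanded when the call began; what a row does not reach only later rows make up. A row lasts 1/10 s, in which the tool goes at most 50 mm and 8.59 degrees, less where a joint would pass 70% of its speed; a pose out of reach is approached as far as the arm can. A call with a gripper value outside its range is refused whole. The fingers move at their own pace and stop on an object; "newtons" is the grip in N (left out, the last holds). Time passes only in rows, so rows that repeat a pose let the fingers close. It gives the time, the measured TCP pose, the force and the opening at its end, in the units of the state.
- bot.observe(): the state, without advancing time (a new reading comes with each control period).
- bot.snapshot(name): name is "side" or "top"; returns the picture (480x640x3 uint8, red, green, blue); there is no depth.
- bot.get_calibration(name): a dict with "K" (3x3 intrinsics, pixels), "rvec" (rotation vector, rad) and "tvec" (3), from world to camera coordinates, as OpenCV has them. Camera axes: x right, y down, z forward; pixel columns grow to the right and rows downward; lengths in m; the calibration is good to about 2 mm. A picture is of the moment at which its call begins. get_calibration takes no time and is no camera call.
- bot.hand_in(): hands the job in, once; it reports no verdict.
The state is a dict: "clock": time; "qpos": joint angles; "qvel": joint speeds; "joint_efforts": joint torques, N m; "eef_pos": TCP position; "orientation": TCP orientation; "force": force on the tool from outside, world axes, zero at the start; "moment": the same for the moment, N m; "grip_width": finger opening in m.
Only numpy, scipy, OpenCV 4.12 (cv2) and the standard library are available. Lean on these libraries where they do the work, as an engineer would, in place of code of your own. Each camera call takes 0.05 s, during which the arm holds its last target. There are 200 camera calls.

### The job

The wooden spacer blocks on the little bench rack stand packed together in order of height, and one has been left out on the bench. Slide the tallest block along the rack, without lifting or toppling it or its neighbour, to open a gap between the two; then stand the missing block, the one whose height lies between those two, upright in that gap, square to the row and in line with it.

Things in the scene. Friction and masses are not known exactly. Their poses are not given: they have to be found in the camera images.
- rack_top (a point): Fixed brown wooden rack: board 76 x 192 mm, 8 mm thick, no side walls, a stop 20 mm high at either end. Origin: centre of the board's top; x across the row, y along it, z up. Inside the stops y runs from -88 to +88 mm. Three loose spacers stand touching, centred and square on it; from the +y end they are 30, 42 and 66 mm high. Free room: 0 to 15 mm at the +y end, 58 to 73 mm at the -y end.
- spacer_two_mid (a point): Centre, half-way up, of the 42 mm high pale wooden spacer (two dark dots on top), second in the row, next to the tallest. Loose, about 60 g. Size 44 (x, across the row) x 34 (y, along the row) x 42 mm.
- spacer_four_mid (a point): Centre, half-way up, of the 66 mm high pale wooden spacer (four dark dots), the tallest, last in the row on the -y side of the 42 mm one. Loose, about 90 g, 44 (x) x 34 (y) x 66 mm. Its 44 mm width, across the row, can be gripped from above to slide it towards the -y stop.
- spacer_three_mid (a point): Centre, half-way up, of the missing spacer: pale wood, 54 mm high (three dark dots), 44 (x) x 34 (y) x 54 mm, about 75 g, loose, upright on the bench to the right of the rack, turned up to 30 degrees. A half turn makes no difference. 90 mm or more away stand a spare spacer only 42 mm high (two dots) and a 38 x 55 x 38 mm offcut, in places that vary.
Mind the look-alikes: they are no part of the job. What is shaped like the part that bears spacer_four_mid but green is not meant.

How it is judged:
By the outcome, as a careful person would: the job done as asked, in the order asked, and still so for the second after the job is handed in, with the robot touching nothing.
It also fails if it takes over 48 s, if anything falls off the work surface, if the arm or the gripper's body presses on something with over 40 N, if the wrist force passes 120 N, or if a joint passes its speed limit or range.

## Working session

There is one attempt and no reset: what is moved stays moved. The work goes in short steps, Python scripts to look and compute and a tool call to move; the robot and the scene stay as the last step left them, time stands still between calls to the robot, and variables do not carry over. Pictures are saved under pics/ and viewed, about 8 in all and at most 12, crops included, and the job is handed in when it is done.

Besides the shell and the picture viewer there is one more tool, called after "Request:" by a JSON object that holds its "op" and its "data". play_rows: Moves the arm, as the interface text tells. Its arguments: {"type":"object","properties":{"rows":{"type":"array"},"newtons":{"type":"number"}},"required":["rows"]}

```bash
mkdir -p pics
python3 - <<'E'
from plant import bot
import cv2,numpy as np
for n in("top","side"):
    cv2.imwrite(f"pics/{n}0.png",bot.snapshot(n)[...,::-1])
    c=bot.get_calibration(n);R=cv2.Rodrigues(np.array(c["rvec"]))[0]
    print(n,np.array(c["K"]).round(1).tolist(),(-R.T@np.array(c["tvec"]).ravel()).round(3),R.round(3).tolist())
print(bot.observe(),bot.tip_extent)
E
```

```text
top [[495.2, 0.0, 327.9], [0.0, 495.2, 243.3], [0.0, 0.0, 1.0]] [ 0.434 -0.147  0.929] [[-0.006, -1.0, -0.004], [-0.994, 0.006, -0.11], [0.11, 0.004, -0.994]]
side [[492.2, 0.0, 312.8], [0.0, 492.2, 239.5], [0.0, 0.0, 1.0]] [ 0.397 -1.002  0.45 ] [[0.992, -0.124, 0.008], [-0.046, -0.423, -0.905], [0.116, 0.898, -0.425]]
{'clock': 0.1, 'qpos': array([ 6.15993835e+01,  1.51633284e+01,  9.19731285e+01, -7.30007284e-04,
        7.29765894e+01, -2.11416902e+00]), 'qvel': array([ 0.09532434,  0.00932128, -0.13791735, -0.03821114, -0.0335143 ,
       -0.0694809 ]), 'joint_efforts': array([ 7.09062406e-04, -5.03617966e+01, -3.58073759e+01,  7.31955981e-02,
        2.34191981e-02, -6.12536360e-05]), 'eef_pos': array([0.29863971, 0.60465108, 0.24553312]), 'orientation': array([-1.79887005e+02, -3.47324786e-03,  1.53713763e+02]), 'force': array([-0.12718608, -0.51823033, -0.52059464]), 'moment': array([0.03255501, 0.05696684, 0.05490883]), 'grip_width': 0.08834014896506932} 0.008
```

View pics/top0.png

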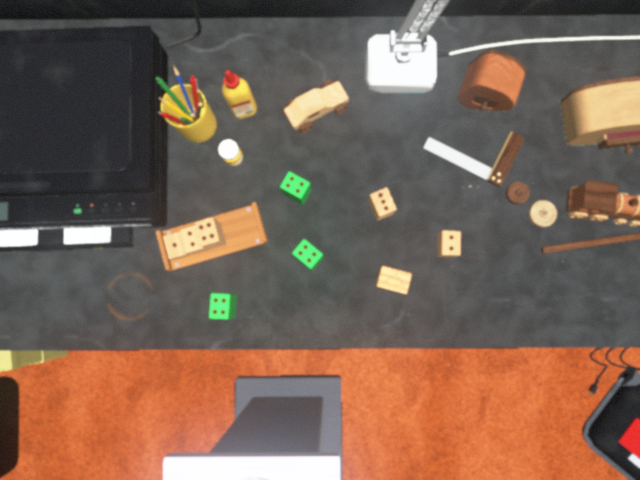

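View pics/side0.png

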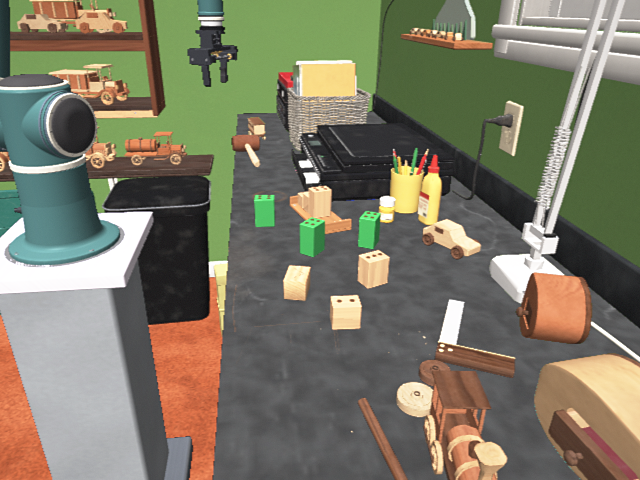

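The top view shows the rack at about (212,237) px, with the row at its left end. Candidates for the missing spacer:
- **(383,203) px:** pale with three dots, so this fits.
- **(450,243) px:** the two-dot spare.
- **(394,279) px:** the dotless offcut.
- **(295,186), (307,254) and (221,306) px:** green blocks, not meant.

I'll confirm with one enlarged crop.

Run:
```python
import cv2,numpy as np
a=cv2.imread("pics/top0.png")
c1=cv2.resize(a[195:280,150:275],None,fx=6,fy=6,interpolation=cv2.INTER_CUBIC)[:,:]
c2=cv2.resize(a[180:225,360:485],None,fx=6,fy=6,interpolation=cv2.INTER_CUBIC)
o=np.vstack([cv2.resize(c1,(750,360)) if 0 else c1[:330+180],c2])
cv2.imwrite("pics/crop1.png",cv2.resize(o,None,fx=.76,fy=.76) if 0 else o[:780])
# split: keep within 800x600
o=np.vstack([cv2.resize(a[198:275,150:275],(625,385),interpolation=cv2.INTER_CUBIC),cv2.resize(a[183:225,360:485],(625,210),interpolation=cv2.INTER_CUBIC)])
cv2.imwrite("pics/crop1.png",o)
```

```text
(no output)
```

View pics/crop1.png

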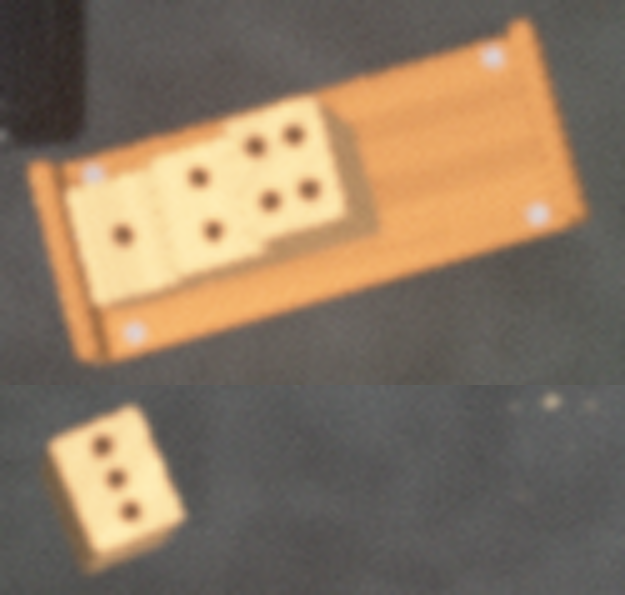

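The crop confirms the target. Crop (117,479), picture (383.4,201.8), is the three-dot spacer. The four-dot top on the rack is at crop (282,167) and the two-dot at (206,204). The screws are at crop (93,175), (493,58), (135,333) and (537,214).

```bash
cat > h.py <<'E'
from plant import bot
import cv2,numpy as np
def ray(n,uv,z):
    c=bot.get_calibration(n);K=np.array(c["K"]);R=cv2.Rodrigues(np.array(c["rvec"]))[0];C=-R.T@np.array(c["tvec"]).ravel()
    uv=np.atleast_2d(uv).astype(float);d=np.c_[uv,np.ones(len(uv))]@np.linalg.inv(K).T@R
    return C+d*((z-C[2])/d[:,2])[:,None]
def proj(n,P):
    c=bot.get_calibration(n)
    return cv2.projectPoints(np.atleast_2d(np.array(P,float)),np.array(c["rvec"],float),np.array(c["tvec"],float),np.array(c["K"],float),None)[0][:,0]
def top(uv,z): return ray("top",uv,z)*1000
E
python3 - <<'E'
from h import *
A=lambda l:np.array(l,float)/5+[150,198]
B=lambda l:(np.array(l,float)-[0,385])/5+[360,183]
ang=lambda v:np.degrees(np.arctan2(v[1],v[0]))
s=top(A([[93,175],[493,58],[537,214],[135,333]]),.008); 
print("screws",s.round(1).tolist(),"c",s.mean(0).round(1),"ydir",ang(s[0]-s[1]),ang(s[3]-s[2]))
o=top(A([[28,165],[85,362],[588,215],[522,20]]),.018);print("outer c",o.mean(0),np.linalg.norm(np.diff(o,axis=0),axis=1),ang(o[0]-o[3]),ang(o[1]-o[2]))
f=top(A([[255,146],[293,134],[309,189],[270,201]]),.074);print("four",f.mean(0),ang(f[0]-f[1]),ang(f[3]-f[2]),np.linalg.norm(np.diff(f,axis=0),axis=1))
t=top(A([[198,177],[213,231]]),.050);print("two",t.mean(0))
t1=top(A([[123,235]]),.038);print("one",t1.mean(0))
q=top(B([[48,440],[135,405],[185,518],[90,555]]),.054);d=top(B([[103,446],[117,479],[131,511]]),.054)
print("three",q.mean(0),d.mean(0),np.linalg.norm(np.diff(q,axis=0),axis=1),"xdir",ang(d[0]-d[2]),ang(q[1]-q[2]),ang(q[0]-q[3]))
np.save("x.npy",0)
im=cv2.imread("pics/side0.png")
print(proj("side",np.array([f.mean(0),d.mean(0),t.mean(0)])/1000))
for nm,P in(("side",[f.mean(0),d.mean(0),t.mean(0)]),):
    for p in proj(nm,np.array(P)/1000): cv2.circle(im,(int(round(p[0]*1)),int(round(p[1]))),0,(0,0,255),-1)
cv2.imwrite("pics/side1.png",np.hstack([cv2.resize(im[175:235,285:355],(420,360),interpolation=0),cv2.resize(im[240:295,345:405],(360,330),interpolation=0,).copy() if 0 else cv2.resize(im[240:300,345:405],(360,360),interpolation=0)]))
E
```

```text
screws [[557.2, 155.6, 8.0], [600.7, 5.8, 8.0], [541.3, -11.4, 8.0], [497.6, 138.2, 8.0]] c [549.2  72.    8. ] ydir 106.20366361190742 106.28921849489569
outer c [549.7388109   72.88590572  18.        ] [ 77.00386371 192.52336427  77.73294063] 106.27687059104976 106.07789205986269
four [550.56926945  68.11693673  74.        ] 107.4424504143437 106.9713523226804 [13.82398674 20.28972428 14.12189565]
two [540.83117502 101.19019059  50.        ]
one [531.1533646 134.222574   38.       ]
three [ 604.8085917  -242.61332775   54.        ] [ 605.05887174 -243.51863362   54.        ] [33.90893892 44.72573237 36.66501176] xdir 22.03103218163142 22.482611823378747 18.927526661227063
[[319.84433663 188.13297335]
 [374.1691004  255.61283148]
 [313.77762301 193.24617713]]
```

View pics/side1.png

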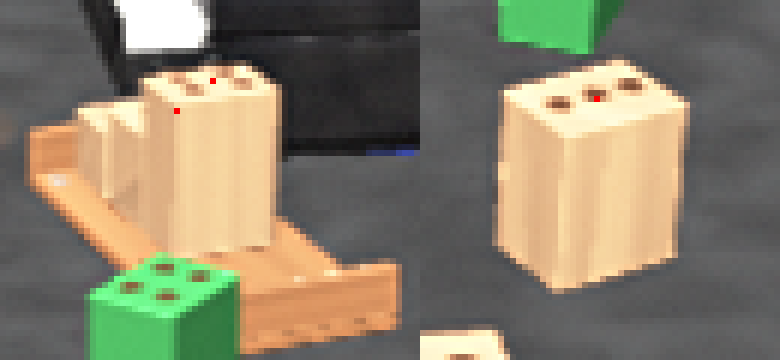

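The side view agrees with the top view to within about 1 px. The fitted rack frame has its centre at (549,72) with a yaw of 16.2°. The blocks sit at rack y ≈ 65, 30 and −4, and the free room works out right. Next I go above the tallest block.

Request:
{"op": "play_rows", "data": {"rows": [0,251,-537,-90,-47.5,0,251,-537,-90,-47.5,0,251,-537,-90,-47.5,0,251,-537,-90,-47.5,0,251,-537,-90,-47.5,0,251,-537,-90,-47.5,0,251,-537,-90,-47.5,0,251,-537,-90,-47.5,0,251,-537,-90,-47.5,0,251,-537,-90,-47.5,0,251,-537,-90,-47.5,0,251,-537,-90,-47.5,0,251,-537,-90,-47.5,0,251,-537,-90,-47.5,0,251,-537,-90,-47.5,0,251,-537,-90,-47.5], "newtons": 15}}

```text
clock: 1.7
eef_pos: [0.5494, 0.0695, 0.1568]
orientation: [-180.0, -0.0, 106.3]
force: [-0.4, -0.5, 0.4]
grip_width: 0.0879
```

Run:
```python
from h import *
s=bot.snapshot("side")[...,::-1].copy()
o=bot.observe();print(o["eef_pos"],o["orientation"])
cv2.imwrite("pics/side2.png",cv2.resize(s[120:240,250:390],None,fx=5,fy=5,interpolation=cv2.INTER_CUBIC))
```

```text
[0.54951874 0.06962673 0.15689766] [ 1.79988406e+02 -9.40184049e-03  1.06338362e+02]
```

View pics/side2.png

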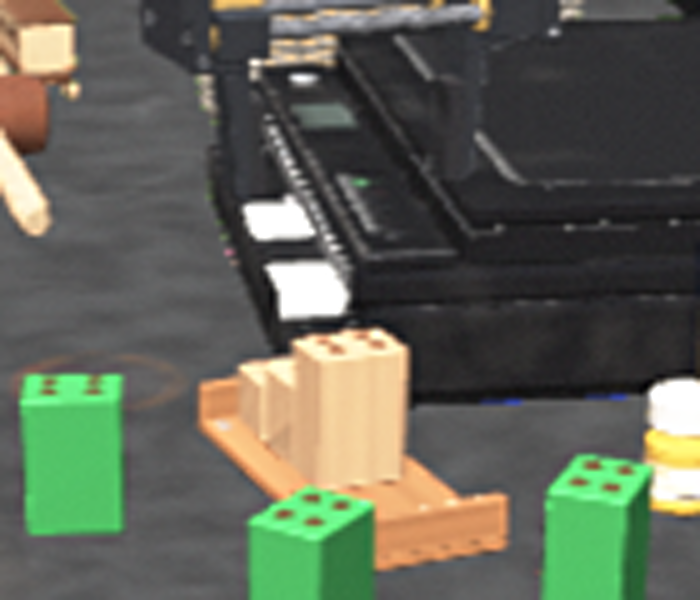

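The gripper is open above the row with nothing under it. The printer stands close by: its near corner is at side crop (355,262), picture (321,172), and at top (166,225). I'll check its height and place against the gripper body before descending.

Run:
```python
from h import *
for z in(0,.03,.05,.07,.09,.11): print(z,ray("top",[[166,225],[160,100]],z)[:,:2].round(3).tolist(),ray("side",[[321,172.4],[352,200.2]],z)[:,:2].round(3).tolist())
```

```text
0 [[0.574, 0.164], [0.82, 0.183]] [[0.604, 0.421], [0.651, 0.176]]
0.03 [[0.569, 0.154], [0.808, 0.172]] [[0.59, 0.326], [0.634, 0.098]]
0.05 [[0.566, 0.147], [0.799, 0.165]] [[0.581, 0.263], [0.623, 0.045]]
0.07 [[0.563, 0.14], [0.791, 0.158]] [[0.572, 0.2], [0.611, -0.007]]
0.09 [[0.56, 0.134], [0.783, 0.151]] [[0.563, 0.137], [0.6, -0.059]]
0.11 [[0.557, 0.127], [0.774, 0.144]] [[0.553, 0.074], [0.589, -0.112]]
```

The printer top is at about z 90 mm, with its edge near y 137. I'll grip the tall block high, with the grasp point at z≈58, so the gripper body stays above the printer.

Request:
{"op": "play_rows", "data": {"rows": [0,0,0,-40,0,0,0,0,-75,0,0,0,0,-100,0,0,0,0,-110,0,0,0,0,-110,0,0.3,0,0,-110,0,0.4,0,0,-110,0,1,0,0,-110,0,1,0,0,-110,0,1,0,0,-110,0,1,0,0,-110,0,1,0,0,-110,0], "newtons": 15}}

```text
clock: 2.95
eef_pos: [0.5504, 0.0682, 0.0471]
orientation: [179.9, 0.0, 106.2]
force: [0.0, 0.3, 3.0]
grip_width: 0.0441
```

Request:
{"op": "play_rows", "data": {"rows": [1,1,-3,0,0,1,3,-10,0,0,1,5.3,-18,0,0,1,7.6,-26,0,0,1,9.6,-33,0,0,1,11.3,-39,0,0,1,12.3,-42.3,0,0,1,12.3,-42.3,0,0,1,12.3,-42.3,0,0,1,12.3,-42.3,0,0]}}

```text
clock: 3.95
eef_pos: [0.5626, 0.0254, 0.047]
orientation: [180.0, 0.1, 106.2]
force: [0.3, 2.4, 5.1]
grip_width: 0.0439
```

Request:
{"op": "play_rows", "data": {"rows": [0.4,0,0,0,0,0.2,0,0,0,0,0,0,0,0,0,0,0,0,0,0,0,0,0,15,0,0,0,0,50,0,0,0,0,95,0,0,0,0,123,0,0,0,0,123,0]}}

```text
clock: 4.85
eef_pos: [0.5662, 0.0259, 0.1766]
orientation: [179.4, 0.2, 106.2]
force: [0.9, -0.2, -0.7]
grip_width: 0.088
```

Request:
{"op": "play_rows", "data": {"rows": [0,7,-45,0,1,0,15,-94,0,2,0,23,-143,0,3,0,31,-192,0,4,0,38,-240,0,5.3,0,42.7,-268.9,0,5.3,0,42.7,-268.9,0,5.3,0,42.7,-268.9,0,5.3]}}

```text
clock: 5.65
eef_pos: [0.6041, -0.2431, 0.1687]
orientation: [-179.9, -0.1, 111.4]
force: [-0.1, 0.5, 0.4]
grip_width: 0.0882
```

Run:
```python
from h import *
a=bot.snapshot("top")[...,::-1].copy();s=bot.snapshot("side")[...,::-1].copy()
print(bot.observe()["eef_pos"])
cv2.imwrite("pics/top3.png",a);cv2.imwrite("pics/side3.png",s)
o=np.vstack([cv2.resize(a[198:275,150:275],(625,385),interpolation=cv2.INTER_CUBIC),np.hstack([cv2.resize(s[175:245,285:375],(270,210),interpolation=2),cv2.resize(s[215:295,330:430],(355,210),interpolation=2)])])
cv2.imwrite("pics/crop3.png",o)
```

```text
[ 0.60432777 -0.24162629  0.16903632]
```

View pics/crop3.png

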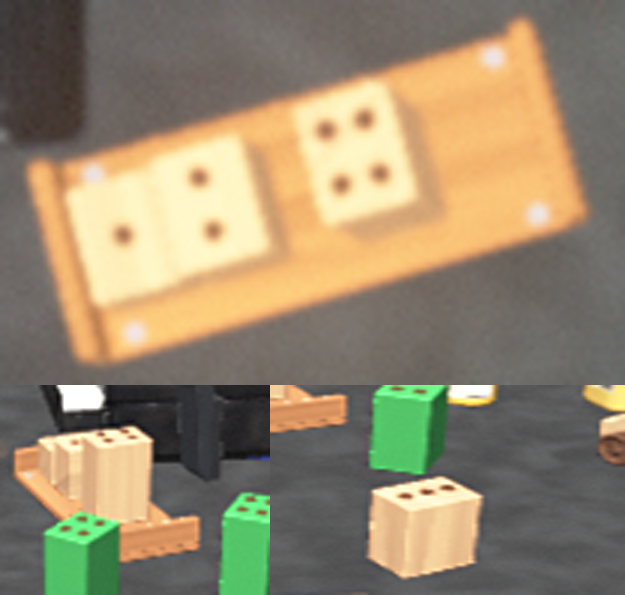

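The tall block moved only part of the way: the gap is about 21 mm, so it slipped in the grip. It is upright and the neighbour is unmoved. I'll measure the block and re-slide it with a firmer grip.

Run:
```python
from h import *
A=lambda l:np.array(l,float)/5+[150,198]
ang=lambda v:np.degrees(np.arctan2(v[1],v[0]))
c=np.array([549.2,72,8]);th=np.radians(16.2);Rm=np.array([[np.cos(th),np.sin(th)],[-np.sin(th),np.cos(th)]])
f=top(A([[325,131],[364,118],[380,173],[341,184]]),.074);m=f.mean(0);print("four",m,Rm@(m-c)[:2],ang(f[0]-f[1]),ang(f[3]-f[2]),ang(f[0]-f[3]),ang(f[1]-f[2]))
g=top(A([[295,100],[382,80],[418,200],[330,228]]),.074);print(g.mean(0),ang(g[0]-g[3]),ang(g[1]-g[2]))
t=top(A([[198,177],[213,231]]),.05).mean(0);print("two",Rm@(t-c)[:2])
print(bot.observe()["eef_pos"])
```

```text
four [556.0383795   43.52901433  74.        ] [ -1.37629912 -29.24835483] 108.36804045080133 105.59019845754217 17.6127181220565 16.947117246690084
[555.90485425  42.22600887  74.        ] 16.19070889158818 17.34738381622601
two [ 0.10727377 30.36598344]
[ 0.60432777 -0.24162629  0.16903632]
```

Request:
{"op": "play_rows", "data": {"rows": [0,-7.7,47,0,-1,0,-15.7,95,0,-2,0,-23.7,143,0,-3,0,-31.7,191,0,-4,0,-39.7,239,0,-5.3,0,-47.7,287.2,0,-5.3,0,-47.7,287.2,0,-5.3,0,-47.7,287.2,0,-5.3,0,-47.7,287.2,-45,-5.3,0,-47.7,287.2,-85,-5.3,0,-47.7,287.2,-112,-5.3,0,-47.7,287.2,-123,-5.3,0,-47.7,287.2,-123,-5.3]}}

```text
clock: 7.05
eef_pos: [0.5558, 0.0433, 0.045]
orientation: [-179.8, -0.0, 106.2]
force: [-0.4, -0.3, 1.0]
grip_width: 0.0881
```

Request:
{"op": "play_rows", "data": {"rows": [0.3,0,0,0,0,0.4,0,0,0,0,1,0,0,0,0,1,0,0,0,0,1,0,0,0,0,1,0,0,0,0,1,0,0,0,0,1,0,0,0,0], "newtons": 45}}

```text
clock: 7.85
eef_pos: [0.5575, 0.0442, 0.0471]
orientation: [180.0, 0.0, 106.2]
force: [-0.1, -0.5, 3.8]
grip_width: 0.0435
```

Request:
{"op": "play_rows", "data": {"rows": [1,0.6,-2,0,0,1,1.5,-5,0,0,1,2.3,-8,0,0,1,3.2,-11,0,0,1,4,-14,0,0,1,5,-17,0,0,1,5.6,-19.2,0,0,1,5.6,-19.2,0,0,1,5.6,-19.2,0,0,1,5.6,-19.2,0,0]}}

```text
clock: 8.85
eef_pos: [0.5636, 0.0246, 0.0471]
orientation: [179.9, 0.0, 106.2]
force: [0.3, 1.4, 4.8]
grip_width: 0.0439
```

Run:
```python
from h import *
s=bot.snapshot("side")[...,::-1].copy();print(bot.observe())
cv2.imwrite("pics/side4.png",cv2.resize(s[150:250,270:390],(720,600),interpolation=2))
```

```text
{'clock': 8.9, 'qpos': array([-1.88822007e-02,  1.49455593e+01,  1.15326506e+02, -2.72872764e-02,
        4.96393646e+01, -1.62096391e+01]), 'qvel': array([ 0.04112215, -0.01854636, -0.06821712, -0.02345945, -0.05924617,
       -0.04674188]), 'joint_efforts': array([-9.33379624e-01, -3.98538566e+01, -2.59083062e+01, -4.06394452e-01,
        1.79214673e-01, -2.08838523e-02]), 'eef_pos': array([0.56366349, 0.02459366, 0.04713616]), 'orientation': array([1.79920766e+02, 4.47156429e-02, 1.06208381e+02]), 'force': array([0.74214154, 1.77466147, 3.62251392]), 'moment': array([ 0.19204437, -0.00460966, -0.08412156]), 'grip_width': 0.04342111129264403}
```

View pics/side4.png

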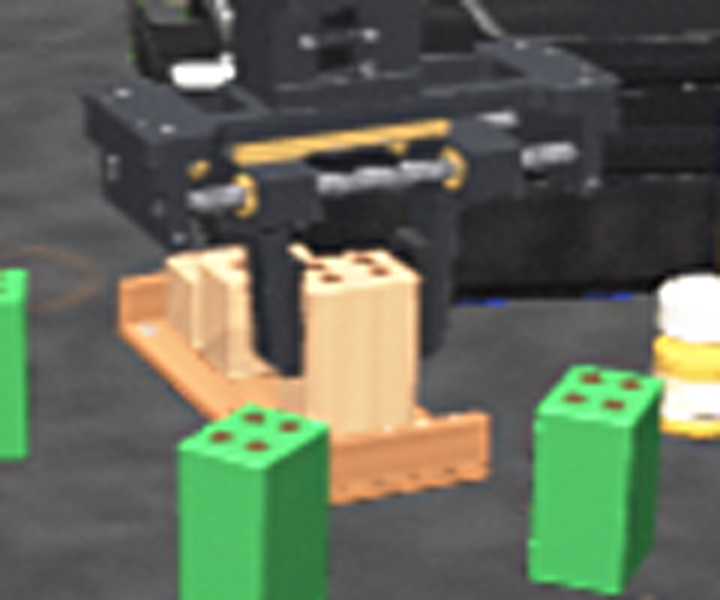

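Run:
```python
from h import *
c=np.array([549.2,72]);th=np.radians(16.2);Rm=np.array([[np.cos(th),np.sin(th)],[-np.sin(th),np.cos(th)]])
for uv in ([330.2,194.3],):
    p=ray("side",[uv],.074)[0]*1000;print(p,Rm@(p[:2]-c))
# bottom -y face centre edge corners
p=ray("side",[[270+308/6,150+425/6],[270+415/6,150+428/6]],.008)*1000;print(p,(p[:,:2]-c)@Rm.T)
p=ray("side",[[270+305/6,150+291/6],[270+419/6,150+283/6]],.074)*1000;print(p,(p[:,:2]-c)@Rm.T)
s0=cv2.imread("pics/side3.png")
print(Rm@(np.array([563.6,24.6])-c))
```

```text
[567.91322568  24.42785849  74.        ] [  4.69798808 -50.90405063]
[[549.68386649  30.07981705   8.        ]
 [590.01448078  22.82113434   8.        ]] [[-11.23070427 -40.39068144]
 [ 25.47342205 -58.6130313 ]]
[[ 5.43331899e+02 -1.37688308e-03  7.40000000e+01]
 [ 5.86173759e+02  3.97714387e+00  7.40000000e+01]] [[-25.72284369 -67.50531971]
 [ 16.52789515 -75.63726906]]
[  0.60405065 -49.53539263]
```

The block now appears to be at rack y ≈ −50, with the gripper. I'll release it gently, rise, and go over the three-dot spacer.

Request:
{"op": "play_rows", "data": {"rows": [0.4,0,0,0,0,0.3,0,0,0,0,0.2,0,0,0,0,0,0,0,0,0,0,0,0,10,0,0,0,0,45,0,0,0,0,90,0,0,0,0,123,0,0,0,0,123,0], "newtons": 20}}

```text
clock: 9.8
eef_pos: [0.5671, 0.025, 0.1769]
orientation: [179.3, 0.2, 106.2]
force: [0.6, 0.6, 0.5]
grip_width: 0.0882
```

Request:
{"op": "play_rows", "data": {"rows": [0,7,-45,0,1,0,15,-94,0,2,0,23,-143,0,3,0,31,-192,0,4,0,38,-240,0,5.3,0,42.1,-268,0,5.3,0,42.1,-268,0,5.3,0,42.1,-268,0,5.3]}}

```text
clock: 10.6
eef_pos: [0.6042, -0.2432, 0.1688]
orientation: [-179.9, -0.1, 111.4]
force: [0.0, 0.7, -0.3]
grip_width: 0.0882
```

Run:
```python
from h import *
a=bot.snapshot("top")[...,::-1].copy()
print(bot.observe()["eef_pos"])
cv2.imwrite("pics/top5.png",a)
cv2.imwrite("pics/crop5.png",cv2.resize(a[198:275,150:275],(750,462),interpolation=cv2.INTER_CUBIC))
```

```text
[ 0.60425608 -0.24224428  0.16892663]
```

View pics/crop5.png

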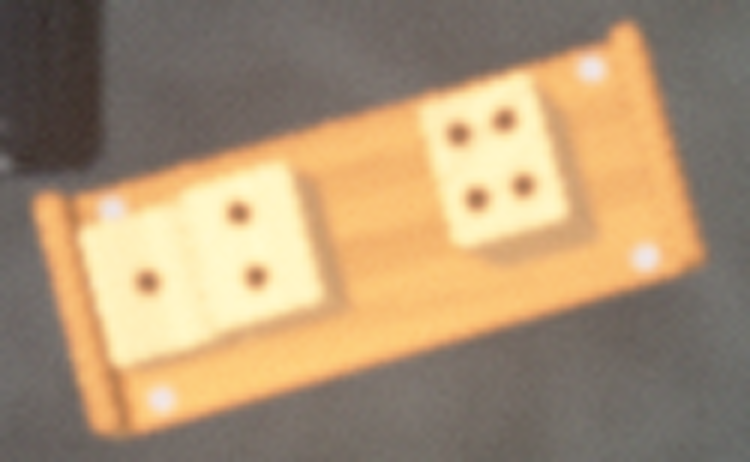

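The gap is open: four-dot centre at crop (490,159), two-dot at (247,244), both upright and square. Next I work out the gap centre and re-measure the three-dot spacer's place from the first picture.

Run:
```python
from h import *
A=lambda l:np.array(l,float)/6+[150,198]
ang=lambda v:np.degrees(np.arctan2(v[1],v[0]))
c=np.array([549.2,72]);th=np.radians(16.2);Rm=np.array([[np.cos(th),np.sin(th)],[-np.sin(th),np.cos(th)]])
f=top(A([[458,133],[503,119],[523,185],[477,199]]),.074);print("four",Rm@(f.mean(0)[:2]-c),[ang(f[0]-f[1]),ang(f[3]-f[2]),90+ang(f[0]-f[3]),90+ang(f[1]-f[2])])
t=top(A([[238,212],[257,277]]),.05);print("two",Rm@(t.mean(0)[:2]-c),90+ang(t[0]-t[1]))
t=top(A([[148,282]]),.038);print("one",Rm@(t.mean(0)[:2]-c))
```

```text
four [ -0.49871931 -49.77055677] [np.float64(107.18981652375174), np.float64(106.79015356437064), np.float64(106.74405807746874), np.float64(107.42994050592651)]
two [ 0.11791739 30.08553751] 107.44612589991384
one [-5.00832187e-03  6.46708807e+01]
```

Measured gap: 46 mm, centred at rack y −9.8, world (552, 62.6). Now I grasp the three-dot spacer.

Request:
{"op": "play_rows", "data": {"rows": [0,0,0,-40,0,0,0,0,-80,0,0,0,0,-115,0,0,0,0,-137,0,0,0,0,-137,0,0.3,0,0,-137,0,0.4,0,0,-137,0,1,0,0,-137,0,1,0,0,-137,0,1,0,0,-137,0,1,0,0,-137,0,1,0,0,-137,0,1,0,0,-137,0], "newtons": 45}}

```text
clock: 11.95
eef_pos: [0.6055, -0.2433, 0.0334]
orientation: [179.9, 0.0, 111.5]
force: [0.4, 0.4, 3.3]
grip_width: 0.0439
```

Request:
{"op": "play_rows", "data": {"rows": [1,0,0,10,0,1,0,0,30,0,1,0,0,60,0,1,0,0,95,0,1,0,0,115,0,1,0,0,120,0,1,0,0,120,0,1,0,0,120,0]}}

```text
clock: 12.75
eef_pos: [0.6038, -0.2425, 0.151]
orientation: [-179.9, -0.1, 111.5]
force: [1.0, 1.1, -2.0]
grip_width: 0.0435
```

Run:
```python
from h import *
s=bot.snapshot("side")[...,::-1].copy();o=bot.observe();print(o["eef_pos"],o["orientation"],o["grip_width"])
cv2.imwrite("pics/side6.png",cv2.resize(s[130:280,300:460],(640,600),interpolation=2))
p=np.array(o["eef_pos"]);
print((proj("side",[p,p+[0,0,.021],p+[0,0,-.033]])-[300,130])*4)
```

```text
[ 0.60357959 -0.24244479  0.1504891 ] [-1.79850529e+02 -1.48259724e-01  1.11509734e+02] 0.04378420739631369
[[306.50292245 298.28571925]
 [309.65504806 251.37124744]
 [301.68386435 370.00988048]]
```

View pics/side6.png

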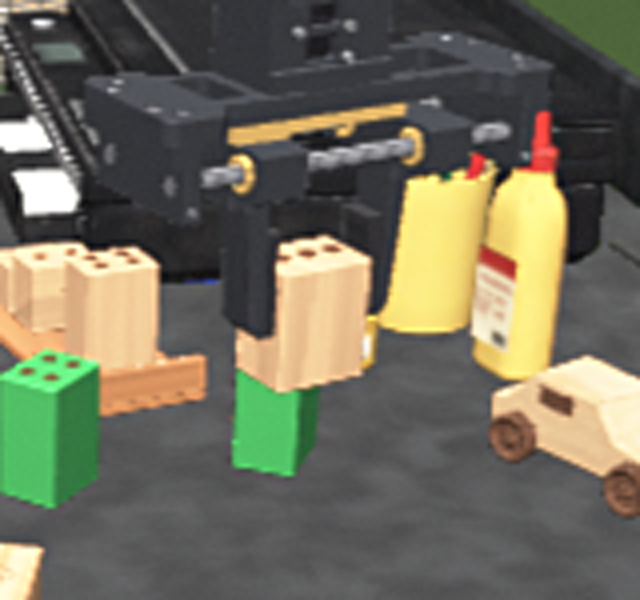

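The spacer hangs upright and square in the jaws, clear of the others. I'll carry it above the gap.

Request:
{"op": "play_rows", "data": {"rows": [1,-6,35,0,-1,1,-13,75,0,-2,1,-20,117,0,-3,1,-28,160,0,-4,1,-35,202,0,-5.1,1,-42,240,0,-5.1,1,-47,272,0,-5.1,1,-51,295,0,-5.1,1,-53.1,305.8,0,-5.1,1,-53.1,305.8,0,-5.1,1,-53.1,305.8,0,-5.1,1,-53.1,305.8,-30,-5.1,1,-53.1,305.8,-30,-5.1,1,-53.1,305.8,-30,-5.1,1,-53.1,305.8,-30,-5.1,1,-53.1,305.8,-30,-5.1]}}

```text
clock: 14.4
eef_pos: [0.5528, 0.0624, 0.1239]
orientation: [179.9, 0.0, 106.4]
force: [0.7, 0.5, -0.5]
grip_width: 0.0437
```

Run:
```python
from h import *
s=bot.snapshot("side")[...,::-1].copy();o=bot.observe();print(o["eef_pos"],o["orientation"],o["grip_width"],o["force"])
cv2.imwrite("pics/side7.png",cv2.resize(s[150:240,270:370],(660,594),interpolation=2))
```

```text
[0.55274712 0.06256008 0.12390582] [1.79888670e+02 2.48683269e-02 1.06389397e+02] 0.04368348579511389 [-0.06262282  1.00000787 -0.83359136]
```

View pics/side7.png

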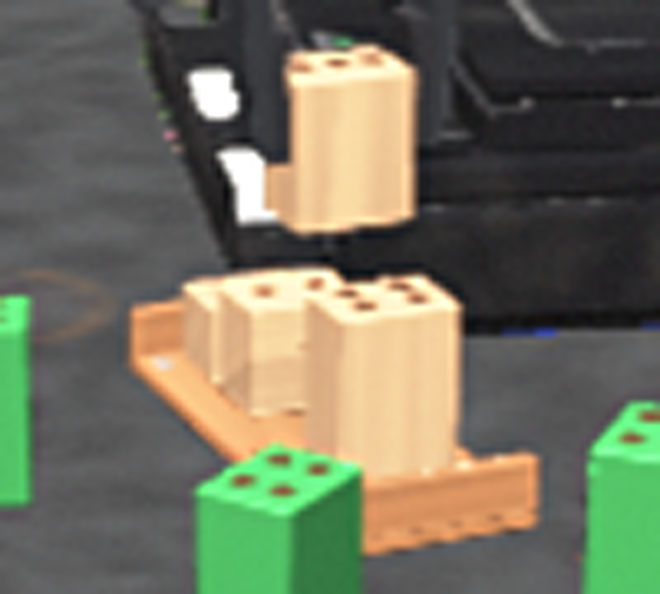

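The spacer is upright above the gap. Its dots are at crop (302,68), (338,62) and (374,55). A quick numeric check before lowering.

Run:
```python
from h import *
P=ray("side",[[270+u/6.6,150+v/6.6] for u,v in((302,68),(338,62),(374,55))],.1445)*1000
c=np.array([549.2,72]);th=np.radians(16.3);Rm=np.array([[np.cos(th),np.sin(th)],[-np.sin(th),np.cos(th)]])
print((P[:,:2]-c)@Rm.T)
P=ray("side",[[270+u/6.6,150+v/6.6] for u,v in((350,293),(402,286),(417,298),(365,306))],.074)*1000
print(((P[:,:2]-c)@Rm.T).mean(0))
```

```text
[[-15.36666957 -14.2889399 ]
 [ -1.11012669 -12.18526778]
 [ 13.84846532  -8.93283743]]
[ -1.10920769 -52.12496365]
```

Run:
```python
from h import *
im=cv2.imread("pics/side7.png").astype(float)
c=np.array([549.2,72]);th=np.radians(16.3);Rm=np.array([[np.cos(th),np.sin(th)],[-np.sin(th),np.cos(th)]])
g=im[...,2]
def ref(u,v,r=9):
    for _ in range(4):
        ui,vi=int(round(u)),int(round(v));w=g[vi-r+3:vi+r-2,ui-r:ui+r+1];w=np.clip(np.percentile(w,80)-15-w,0,None)
        yy,xx=np.mgrid[vi-r+3:vi+r-2,ui-r:ui+r+1];u,v=(w*xx).sum()/w.sum(),(w*yy).sum()/w.sum()
    return [u,v]
def wd(l,z):
    l=np.array([ref(*p) for p in l]);print(l.round(1).tolist())
    return (ray("side",(l+.5)/6.6-.5+[270,150],z)[:,:2]*1000-c)@Rm.T
print(wd([(302,68),(338,62),(374,58)],.1445).round(1)); print(wd([(350,293),(402,286),(417,298),(365,306)],.074).round(1)); print(wd([(264,290),(315,284)],.05).round(1))
```

```text
[[283.2, 65.2], [336.9, 62.5], [374.2, 56.6]]
[[-19.4  -5.4]
 [ -1.2  -9.2]
 [ 13.6  -7.3]]
[[348.3, 293.5], [400.8, 286.5], [417.0, 298.9], [364.4, 306.1]]
[[-11.  -42.7]
 [  8.5 -43.1]
 [  8.3 -56.4]
 [-11.1 -56.1]]
[[264.6, 292.1], [315.0, 284.0]]
[[-10.6  30.3]
 [  9.8  31.3]]
```

Position is good: x ≈ −1, y ≈ −9, with about 6 mm clearance each side. The yaw from these dots is too coarse, so I'll check it after placing. Lowering now.

Request:
{"op": "play_rows", "data": {"rows": [1,0,0,-15,0,1,0,0,-30,0,1,0,0,-45,0,1,0,0,-58,0,1,0,0,-68,0,1,0,0,-75,0,1,0,0,-79,0,1,0,0,-81,0,1,0,0,-81.5,0,1,0,0,-81.5,0,1,0,0,-81.5,0,1,0,0,-81.5,0]}}

```text
clock: 15.65
eef_pos: [0.5522, 0.0628, 0.0416]
orientation: [180.0, 0.0, 106.4]
force: [-1.1, -0.2, -0.5]
grip_width: 0.0432
```

Request:
{"op": "play_rows", "data": {"rows": [1,0,0,-0.5,0,1,0,0,-1,0,1,0,0,-1,0,1,0,0,-1,0]}}

```text
clock: 16.05
eef_pos: [0.5522, 0.0628, 0.0414]
orientation: [180.0, 0.0, 106.4]
force: [-2.9, -0.4, 7.7]
grip_width: 0.0438
```

Contact: 8 N upward. I'll release, rise and move aside for a look from above.

Request:
{"op": "play_rows", "data": {"rows": [0.45,0,0,0,0,0.4,0,0,0,0,0.3,0,0,0,0,0.2,0,0,0,0,0,0,0,0,0,0,0,0,10,0,0,0,0,45,0,0,0,0,90,0,0,0,0,123,0,0,6,-40,123,0,0,13,-88,123,0,0,20,-136,123,0,0,27,-184,123,0,0,30,-230,123,0,0,30,-250,123,0,0,30,-250,123,0,0,30,-250,123,0]}}

```text
clock: 17.75
eef_pos: [0.5817, -0.1872, 0.1635]
orientation: [180.0, -0.0, 106.3]
force: [-0.3, 0.0, 0.1]
grip_width: 0.0883
```

Run:
```python
from h import *
a=bot.snapshot("top")[...,::-1].copy();s=bot.snapshot("side")[...,::-1].copy();cv2.imwrite("pics/top8.png",a);cv2.imwrite("pics/side8.png",s)
cv2.imwrite("pics/crop8.png",np.hstack([cv2.resize(a[200:275,155:270],(575,375),interpolation=2),cv2.resize(s[180:240,290:326],(225,375),interpolation=2)]))
```

```text
(no output)
```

View pics/crop8.png

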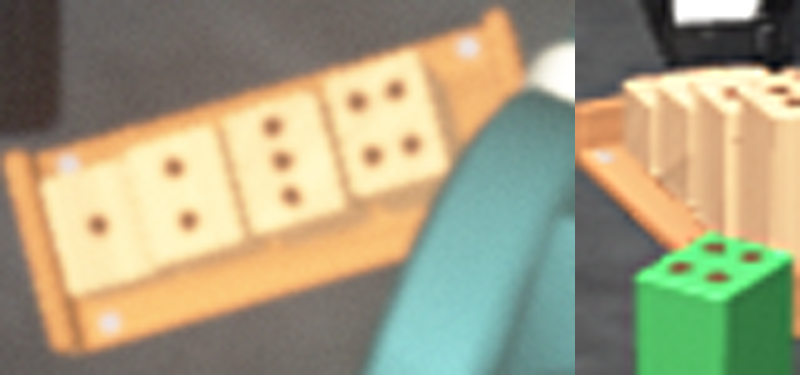

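The spacer stands in the gap, upright and in line, with its dots at crop (273,126), (282,160) and (291,196). Final numeric check.

Run:
```python
from h import *
g=cv2.imread("pics/top8.png")[...,2].astype(float);g=cv2.resize(g,None,fx=5,fy=5,interpolation=2)
c=np.array([549.2,72]);th=np.radians(16.3);Rm=np.array([[np.cos(th),np.sin(th)],[-np.sin(th),np.cos(th)]])
def ref(u,v,r=11):
    u+=775;v+=1000
    for _ in range(4):
        ui,vi=int(round(u)),int(round(v));w=g[vi-r:vi+r+1,ui-r:ui+r+1];w=np.clip(np.percentile(w,75)-15-w,0,None)
        yy,xx=np.mgrid[vi-r:vi+r+1,ui-r:ui+r+1];u,v=(w*xx).sum()/w.sum(),(w*yy).sum()/w.sum()
    return [(u+.5)/5-.5,(v+.5)/5-.5]
for n,l,z in(("1",[(97,224)],.038),("2",[(174,166),(189,220)],.05),("3",[(273,126),(291,196)],.062),("4",[(358,101),(396,89),(372,155),(411,145)],.074)):
    P=(top([ref(*p) for p in l],z)[:,:2]-c)@Rm.T;d=P[0]-P[len(l)//2]
    print(n,P.mean(0).round(1),"xdir deg",np.degrees(np.arctan2(d[1],d[0])).round(1) if len(l)>1 else "")
```

```text
1 [ 1.2 65.4] xdir deg 
2 [ 1.1 30.7] xdir deg 0.2
3 [-0.2 -9.2] xdir deg -0.4
4 [  0.2 -49.3] xdir deg 0.2
```

```bash
python3 -c "
from plant import bot
print(bot.hand_in())"
```

```text
the job is handed in; nothing more can be done
None
```

The job is done and handed in at about 18 s of the 48 s. The missing 54 mm spacer stands upright in the gap between the 42 mm and 66 mm blocks.

- **What I did:** I gripped the tallest block and slid it towards the −y stop without lifting it, opening a gap of about 46 mm. Then I picked up the three-dot spacer, lowered it into the gap until it touched (about 8 N), released it and moved the gripper clear.
- **Last checks (top view, rack frame):** The inserted spacer is at x −0.2, y −9.2 mm and 0.4° from square, about 6 mm clear on each side. The 42 mm block is at y 30.7 and the 66 mm at y −49.3, both within 0.2° of square. All blocks are upright.
- **What went wrong or disagreed:**
  - The first slide, at 15 N grip, moved the block only about 25 of the 44 mm asked; I think it slipped in the jaws. I repeated it at 45 N, and that slide reached its place.
  - One yaw reading of the held spacer from the side picture came out at 7 to 10°. I judged it too coarse to trust, and the top view after placing did not bear it out.

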